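# Run the inspection slide to its end stop

## Robot

A 6-joint arm with a two-finger parallel gripper is mounted at the origin on the work surface. World frame = base frame: x ahead of the robot, y to its left, z up, the work surface at z = 0. Lengths are in mm, angles in degrees, forces in N, time in s.
With the tool pointing down it reaches from about 350 to 850 mm from the base axis. Payload 8.1 kg.
Tool frame: the origin (TCP) lies midway between the tips of the shut fingers; the grasp point (between the pads) lies grip_depth behind it (grip_depth is the distance from the TCP to the grasp point, in mm); z points along the fingers, y is the line along which they close (so a half turn about z gives the same grasp; the last joint's range is limited). The gripper opens to 85 mm and grips with 20 to 120 N. Pads are 22 mm wide; open, the fingers measure 114 mm over their backs; the gripper's body (76 mm by 85 mm) begins 54 mm behind the grasp point. The pads swing forward as they close: fully open they stand 13 mm farther back than shut.
Start: joints at [63.174, 7.471, 85.268, -0, 87.261, -4.893], TCP at [224.091, 556.587, 231.292] pointing down, gripper open.
Joint ranges: [-169.43, 169.43], [-51.17, 129.36], [1.28, 143.12], [-76.62, 256.62], [0, 156.53], [-152.29, 152.29]. Speed limits (degrees/s): [136.94, 136.94, 159.86, 180, 180, 180].

## Interface

Orientations are given as [roll, pitch, yaw] about the fixed x, y, z axes, in that order (R = Rz(yaw) Ry(pitch) Rx(roll)).
In Python, from bench import sense, snapshot, hand_in, grip_depth gives the robot as it stands. The module is installed in compiled form; this text tells all that it offers.
- The arm moves only by the tool apply_moves, never from a script. Its argument "series" is text: rows parted by semicolons, each of 5 numbers parted by spaces: the shift along the tool's x, y, z each as a share of 0.3 m, from -1 to 1, then the turn about the tool's z as a share of 2 rad, from -1 to 1, then the gripper's target within -1 to 1 (shut at 1, half-way at 0, fully open at -1). In form: tx ty tz twist gripper; .... A call has 1 to 5 rows; each row shifts and turns the commanded pose from where the row before left it, along the tool's axes as they then stand; what a row does not reach is not made up. A row lasts 1/12 s, in which the tool goes at most 41.7 mm and 7.16 degrees, less where a joint would pass 70% of its speed; a pose out of reach is approached as far as the arm can. A call with a number of a shift or a turn outside -1 to 1 is refused whole. A call with a gripper value outside its range is refused whole. The fingers move at their own pace and stop on an object; "squeeze" is the grip in N (left out, the last holds). Time passes only in rows, so rows that do not move let the fingers close. It gives the time, the measured TCP pose, the force, the opening and the grip force at its end, in the units of the state.
- sense(): the state, without advancing time (a new reading comes with each control period).
- snapshot(name): name is "side" or "top"; returns a dict with "frame" (400x640x3 uint8, blue, green, red), "depth" (400x640 float32, mm along the optical axis (not along the pixel's ray), 0 where there is no reading), "intrinsics" (3x3 intrinsics, pixels), "extrinsics" (4x4, takes a point from camera to world coordinates). Camera axes: x right, y down, z forward; pixel columns grow to the right and rows downward; lengths in mm; the calibration is good to about 2 mm. A picture is of the moment at which its call begins.
- hand_in(): hands the job in; it is judged then, once.
The state is a dict: "time": time; "joint_pos": joint angles; "qd": joint speeds; "joint_efforts": joint torques, N m; "tool_pos": TCP position; "tcp_rot": TCP orientation; "ft_force": force on the tool from outside, world axes, zero at the start; "wrist_torque": the same for the moment, N m; "finger_gap": finger opening in mm; "grip_force": force on a finger pad.
Only numpy, scipy, OpenCV 4.12 (cv2) and the standard library are available. Lean on these libraries where they do the work, as an engineer would, in place of code of your own. Each camera call takes 0.05 s, during which the arm holds its last target. There are 200 camera calls.

## Task

Press the lock button on the carriage of the inspection slide right down and, keeping it held down all the way, push the carriage along its rails until it sits against the end stop under the scan head. Then let the button spring back up so that the carriage is locked there, and move clear. Nothing needs gripping, closed fingertips are enough; do not pick up or disturb the things lying around the slide.

Things in the scene. Friction and masses are not known exactly. Their poses are not given: they have to be found in the camera images.
- stage: the inspection slide's bed: an aluminium plate 110 (x) x 350 (y) x 12 mm fixed flat on the table, two steel rods along its y, a low 38 mm high block at its -y end and, at its +y end, a 60 mm high stop block with rubber bumpers and a grey scan head on top (92 mm high in all). Origin: centre of the plate's underside; its +y axis is the direction in which the carriage must slide, towards the end stop. It never moves in a run, but stands at another place and yaw each time
- end_stop (a point): the middle of the rubber bumpers' faces on the stop block, which the carriage's leading edge meets; 145 mm along the bed's +y from its origin, 40 mm above the table
- carriage (a joint): position of the carriage along the bed's +y, in m: 0 at the far end from the stop, 0.160 hard against the end stop; starts somewhere from 0 to 0.06. The carriage is an aluminium deck 96 (x) x 130 (y) mm, top 44 mm above the table, running with about 1.5 N friction. A latch comb in a row of teeth every 10 mm under the deck locks it (about 4 mm of play) unless the button is down by 6 mm or more; it also locks when the button comes up at the end stop
- lock_button (a joint): how far the lock button is pressed down, in m: 0 up, 0.008 fully down. Spring: about 2.5 N to start it, 6.5 N fully down; it comes up by itself when let go
- button_top (a point): centre of the top face of the lock button, moving with the button and the carriage: a black ribbed square 40 x 40 mm pad on the carriage's rear (-y) half, 30 mm behind the deck's middle; its top is 58 mm above the table when up, 50 mm when down (still 6 mm above the deck). Site axes as the bed's
- fence_top (a point): middle of the top edge of the upright aluminium fence fixed on the carriage just ahead (+y) of the button, 56 mm wide across the slide, 6 mm thick, 78 mm above the table; its rear face is 25 mm ahead of the button's centre, so a fingertip that presses the button can push against it. A white printed bracket (to 66 mm above the table) is screwed on the deck in front of the fence
- glue_stick: bystander, to be left alone: a capped glue stick standing upright, 28 mm across and 88 mm high; origin at the centre of its underside
- screwdriver: bystander, to be left alone: a 170 mm screwdriver lying flat; origin at the handle-and-blade middle
- scraper: bystander, to be left alone: a 190 mm flat scraper (spatula) lying flat; origin at the handle-and-blade middle
- print_clip: bystander, to be left alone: a small white printed clip, 50 x 30 x 32 mm; origin at the centre of its underside
- spool: bystander, to be left alone: a small filament spool lying flat, 100 mm across, 38 mm high; origin at the centre of its underside
- nozzle_jar: bystander, to be left alone: a small clear jar, 42 mm across, 45 mm high; origin at the centre of its underside
- tool_cup: bystander, to be left alone: an empty grey plastic cup, 76 mm across, 85 mm high; origin at the centre of its underside

How it is judged:
By the outcome, as a careful person would: the job done as asked, in the order asked, and still so for the second after the job is handed in, with the robot touching nothing.
It also fails if it takes over 35 s, if anything falls off the work surface, if the arm or the gripper's body presses on something with over 40 N, if the wrist force passes 120 N, or if a joint passes its speed limit or range.

## Working session

There is one attempt and no reset: what is moved stays moved. The work goes in short steps, Python scripts to look and compute and a tool call to move; the robot and the scene stay as the last step left them, time stands still between calls to the robot, and variables do not carry over. Pictures are saved under pics/ and viewed, at most 10 in all, crops included, and the job is handed in when it is done.

Besides the shell and the picture viewer there is one more tool, called after ">>>" in YAML: its name, and indented under it one key for each argument. apply_moves: Moves the arm, as the interface text tells. Its arguments: {"type":"object","properties":{"series":{"type":"string"},"squeeze":{"type":"number"}},"required":["series"]}

```bash
mkdir -p pics
cat > h.py <<'E'
import numpy as np, cv2
from bench import sense, snapshot, hand_in, grip_depth
def cloud(s):
    K=s["intrinsics"];E=s["extrinsics"];d=s["depth"]
    v,u=np.mgrid[:d.shape[0],:d.shape[1]]
    p=np.stack([(u-K[0,2])*d/K[0,0],(v-K[1,2])*d/K[1,1],d],-1)
    w=p@E[:3,:3].T+E[:3,3]; w[d<=0]=np.nan
    return w
E
python3 - <<'E'
from h import *
for n in("top","side"):
    s=snapshot(n);cv2.imwrite(f"pics/{n}0.png",s["frame"]);np.savez(f"{n}0.npz",**s)
    print(n,s["extrinsics"].round(2).tolist(),s["intrinsics"].tolist())
print(sense(),grip_depth)
E
```

```text
top [[-0.01, -1.0, 0.09, 476.62], [-1.0, 0.01, 0.01, 109.28], [-0.01, -0.09, -1.0, 1235.69], [0.0, 0.0, 0.0, 1.0]] [[506.60320250649454, 0.0, 323.9276090405236], [0.0, 506.60320250649454, 206.61767547129153], [0.0, 0.0, 1.0]]
side [[0.99, -0.09, 0.1, 508.12], [-0.13, -0.61, 0.78, -579.61], [-0.01, -0.79, -0.61, 622.55], [0.0, 0.0, 0.0, 1.0]] [[448.69683143111786, 0.0, 315.9725668927579], [0.0, 448.69683143111786, 200.95670296511787], [0.0, 0.0, 1.0]]
{'time': 0.1, 'joint_pos': array([ 6.31760695e+01,  7.51227885e+00,  8.53259426e+01,  5.47833622e-05,
        8.72610057e+01, -4.89415933e+00]), 'qd': array([-0.0567701 , -0.12917351, -0.09217834,  0.03289338, -0.08494742,
       -0.04128521]), 'joint_efforts': array([ 9.65910222e-04, -5.70954323e+01, -5.01939547e+01, -2.09016493e-04,
        8.04132462e-03,  5.80544133e-05]), 'tool_pos': array([223.83841677, 556.12854594, 230.30589189]), 'tcp_rot': array([-1.79901139e+02, -8.52011535e-03,  1.58070219e+02]), 'ft_force': array([-0.17361545,  0.6325013 ,  0.28888027]), 'wrist_torque': array([-0.04185412, -0.06317374,  0.00999589]), 'grip_force': 0.0, 'finger_gap': 85.15325948353808} 18.700000000000003
```

View pics/top0.png

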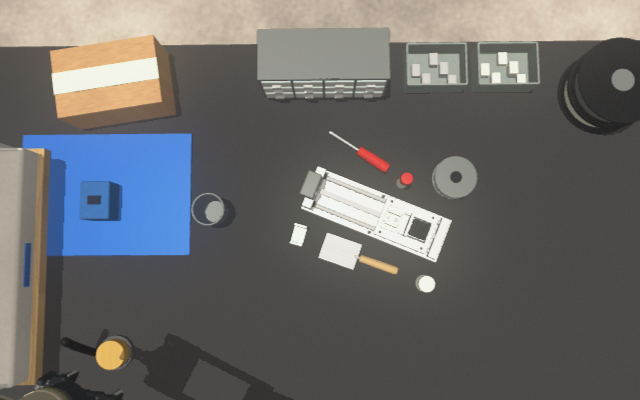

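View pics/side0.png

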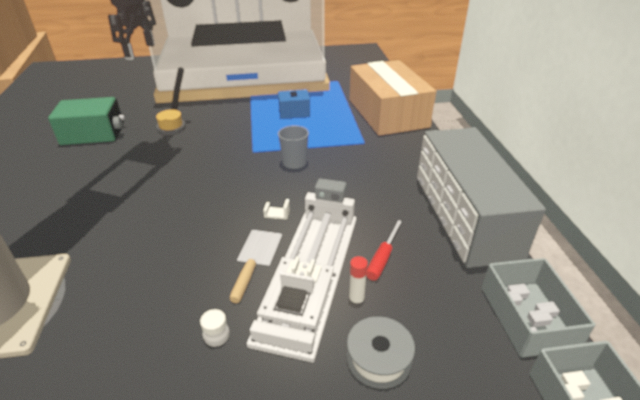

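The top view shows the scan head at about (311,185) and the black button at (420,229). The low end block is near (435,245), and the glue stick stands at (406,180), close to the slide.

Run:
```python
from h import *
s=dict(np.load("top0.npz"));w=cloud(s);f=s["frame"].astype(int)
z=w[...,2]
v,u=np.mgrid[:400,:640]
reg=(u>290)&(u<460)&(v>160)&(v<270)
# slide = bright low-saturation connected component above table
m=(reg&(z>6)).astype(np.uint8)
n,l,st,c=cv2.connectedComponentsWithStats(m)
k=l[222,380] or 1+np.argmax(st[1:,4]); M=l==k
P=w[M][:,:2].astype(np.float32); r=cv2.minAreaRect(P); print("rect",r,st[k])
B=cv2.boxPoints(r);print(B.round(1).tolist())
hd=M&(z>80)&(u<330); print("head",w[hd].mean(0),hd.sum())
b=(u>400)&(u<440)&(v>212)&(v<245)&(f.max(-1)<70)&(z>50)
b=cv2.morphologyEx(b.astype(np.uint8),cv2.MORPH_OPEN,np.ones((3,3)))>0
print("button",np.nanmedian(w[b],0),np.nanmean(w[b],0),b.sum(),cv2.minAreaRect(w[b][:,:2].astype(np.float32)))
fe=M&(z>70)&(u>350)&(u<440); print("fence",w[fe].mean(0),fe.sum(),cv2.minAreaRect(w[fe][:,:2].astype(np.float32)))
g=(u>395)&(u<415)&(v>168)&(v<190)&(z>75);print("glue",w[g].mean(0))
c=cv2.resize(s["frame"][155:275,290:470],None,fx=4.4,fy=4.4,interpolation=cv2.INTER_CUBIC);cv2.imwrite("pics/c.png",c)
s=dict(np.load("side0.npz"));w=cloud(s);f=s["frame"].astype(int);z=w[...,2];v,u=np.mgrid[:400,:640]
b=(u>270)&(u<312)&(v>282)&(v<315)&(f.max(-1)<75)&(z>50)
print("side button",np.nanmean(w[b],0),b.sum())
```

```text
rect ((566.4071044921875, 1.7798614501953125), (360.91949462890625, 114.08295440673828), 68.08547973632812) [ 299  166  152   96 6695]
[[446.1000061035156, -144.39999389648438], [552.0, -186.89999389648438], [686.7000122070312, 147.89999389648438], [580.7999877929688, 190.5]]
head [628.79163933 151.54992958  90.95061498] 406
button [nan nan nan] [nan nan nan] 0 ((0.0, 0.0), (0.0, 0.0), 0.0)
fence [537.0466985  -71.50047093  77.0689898 ] 75 ((537.1494750976562, -65.74853515625), (37.89415740966797, 50.70742416381836), 89.1676254272461)
glue [641.26038518 -66.54208611  86.93071285]
side button [nan nan nan] 0
  return np.nanmean(a, axis, out=out, keepdims=keepdims)
<stdin>:15: RuntimeWarning: Mean of empty slice
<stdin>:21: RuntimeWarning: Mean of empty slice
```

View pics/c.png

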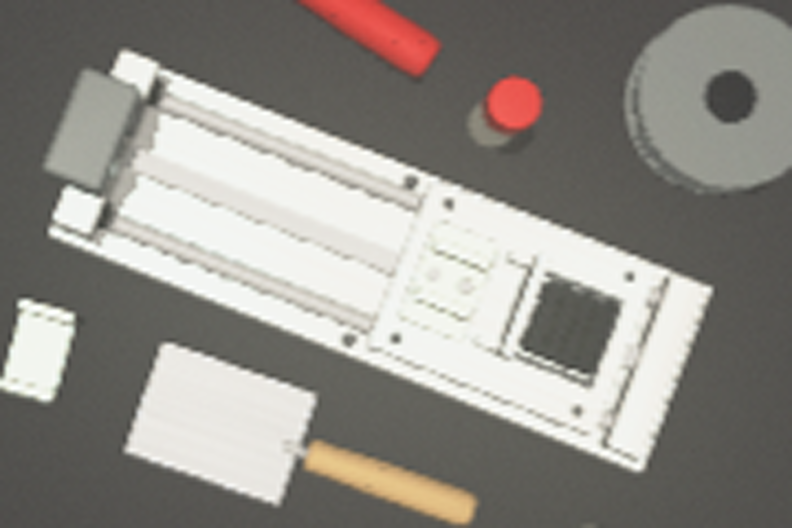

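```bash
cat >> h.py <<'E'
def ray(s,u,v,z):
    K=s["intrinsics"];E=s["extrinsics"]
    d=E[:3,:3]@np.array([(u-K[0,2])/K[0,0],(v-K[1,2])/K[1,1],1]); o=E[:3,3]
    return (o+d*(z-o[2])/d[2])
E
python3 - <<'E'
from h import *
s=dict(np.load("top0.npz"));w=cloud(s);f=s["frame"];z=w[...,2]
cr=lambda x,y:(x/4.4+290-.4,y/4.4+155-.4)
print("btn crop",ray(s,*cr(570,327),58)[:2])
g=f.max(-1); v,u=np.mgrid[:400,:640]
b=(u>404)&(u<436)&(v>214)&(v<246)
print(f[229,420],z[225:234:4,414:428:4].round(1))
b&=(g<110);n,l,st,c=cv2.connectedComponentsWithStats(b.astype(np.uint8));k=1+np.argmax(st[1:,4]);print(st[k],c[k]);
p=ray(s,*c[k],58);print("btn",p)
print("fence top ray", ray(s,*cr(520,308),78)[:2])
a=ray(s,*cr(50,235),12);e=ray(s,*cr(640,470),12);d=a-e;print("edge",a,e,np.linalg.norm(d),np.degrees(np.arctan2(d[1],d[0])))
yw=np.radians(68.1);Y=np.array([np.cos(yw),np.sin(yw)]);X=np.array([Y[1],-Y[0]])
for nm,m in(("plate",(z>9)&(z<16)),("deck",(z>41)&(z<47)),("all",z>7)):
    q=w[m&(u>290)&(u<460)&(v>160)&(v<270)][:,:2]-[566.4,1.8]
    q=q[(abs(q@X)<60)&(abs(q@Y)<185)]
    print(nm,np.percentile(q@X,[1,50,99]).round(1),np.percentile(q@Y,[1,50,99]).round(1))
for q in (p[:2],): q=q-[566.4,1.8];print("btn in bed",q@X,q@Y)
ss=dict(np.load("side0.npz"));W=cloud(ss);g=ss["frame"].max(-1);v,u=np.mgrid[:400,:640]
b=(u>270)&(u<315)&(v>280)&(v<318)&(g<100);n,l,st,c=cv2.connectedComponentsWithStats(b.astype(np.uint8));k=1+np.argmax(st[1:,4]);print(st[k],c[k],ray(ss,*c[k],58))
E
```

```text
btn crop [526.30950803 -99.46171761]
[81 87 86] [[57.8 61.7 60.5 58.9]
 [62.2 56.5 54.4 55.2]
 [57.8 60.5 58.2 58.9]]
[409 219  22  21 299] [419.19397993 228.97658863]
btn [526.17325309 -99.57099834  58.        ]
fence top ray [535.49925301 -70.24932675]
edge [580.911222   177.31377591  12.        ] [ 450.11490795 -143.89583763   12.        ] 346.81881667039767 67.84388363520137
plate [-53.7  -8.   55.6] [-177.7   52.   145.8]
deck [-46.8  -3.8  47.8] [-155.8  -74.   143.8]
all [-52.7  -2.2  54.8] [-171.    -1.5  174.1]
btn in bed 0.48630973296720725 -109.0597724854167
[278 304  22   7  50] [287.86 306.92] [ 518.92344816 -120.30830699   58.        ]
```

The button lies at (526,-100), z 58, and the bed yaw is about 68°, so the carriage starts near 0. First I'll close the fingers and turn the tool 90° so its x axis runs along the bed.

>>> apply_moves:
  series: "0 0 0 0.06 1; 0 0 0 0.06 1; 0 0 0 0.06 1; 0 0 0 0.06 1; 0 0 0 0.06 1"
  squeeze: 20

```text
time: 0.52
tool_pos: [223.9, 556.3, 230.6]
tcp_rot: [-179.9, 0.0, 123.4]
ft_force: [-0.7, 0.0, 0.6]
finger_gap: 25.4
grip_force: 0.0
```

>>> apply_moves:
  series: "0 0 0 0.061 1; 0 0 0 0.061 1; 0 0 0 0.061 1; 0 0 0 0.061 1; 0 0 0 0.061 1"

```text
time: 0.93
tool_pos: [223.9, 556.3, 230.6]
tcp_rot: [-180.0, 0.1, 88.4]
ft_force: [-0.2, -0.9, -0.2]
finger_gap: -0.2
grip_force: 0.0
```

>>> apply_moves:
  series: "0 0 0 0.061 1; 0 0 0 0.061 1; 0 0 0 0.059 1; 0 0 0 0 1; 0 0 0 0 1"

```text
time: 1.35
tool_pos: [224.0, 556.4, 230.8]
tcp_rot: [-180.0, 0.0, 68.2]
ft_force: [-0.0, -0.3, 0.6]
finger_gap: -0.3
grip_force: 0.0
```

>>> apply_moves:
  series: "-0.0825 0.088 0 0 1; -0.0825 0.088 0 0 1; -0.0825 0.088 0 0 1; -0.0825 0.088 0 0 1; -0.0825 0.088 0 0 1"

```text
time: 1.77
tool_pos: [300.3, 390.9, 231.0]
tcp_rot: [180.0, 0.0, 68.3]
ft_force: [0.3, -0.5, -0.4]
finger_gap: 0.3
grip_force: 0.0
```

>>> apply_moves:
  series: "-0.0825 0.088 0 0 1; -0.0825 0.088 0 0 1; -0.0825 0.088 0 0 1; -0.0825 0.088 0 0 1; -0.0825 0.088 0 0 1"

```text
time: 2.18
tool_pos: [376.4, 226.6, 231.4]
tcp_rot: [180.0, -0.0, 68.3]
ft_force: [0.7, -0.2, -0.0]
finger_gap: 0.3
grip_force: 0.0
```

>>> apply_moves:
  series: "-0.0825 0.088 0 0 1; -0.0825 0.088 0 0 1; -0.0825 0.088 0 0 1; -0.0825 0.088 0 0 1; -0.0825 0.088 0 0 1"

```text
time: 2.6
tool_pos: [452.5, 62.2, 231.4]
tcp_rot: [180.0, -0.0, 68.3]
ft_force: [0.3, 0.2, -0.8]
finger_gap: -0.3
grip_force: 0.0
```

>>> apply_moves:
  series: "-0.0825 0.088 0 0 1; -0.0825 0.088 0 0 1; -0.0825 0.088 0 0 1; -0.0825 0.088 0 0 1; -0.0825 0.088 0 0 1"

```text
time: 3.02
tool_pos: [528.6, -102.0, 231.2]
tcp_rot: [180.0, -0.0, 68.3]
ft_force: [-0.3, -0.1, 0.3]
finger_gap: 0.3
grip_force: 0.0
```

>>> apply_moves:
  series: "0 0 0.1 0 1; 0 0 0.1 0 1; 0 0 0.1 0 1; 0 0 0 0 1; 0 0 0 0 1"

```text
time: 3.43
tool_pos: [526.5, -99.7, 139.7]
tcp_rot: [-179.7, 0.0, 68.1]
ft_force: [1.1, 0.4, 0.4]
finger_gap: 0.1
grip_force: 0.0
```

>>> apply_moves:
  series: "0.007 0 0.1 0 1; 0.007 0 0.1 0 1; 0 0 0.035 0 1; 0 0 0 0 1; 0 0 0 0 1"

```text
time: 3.85
tool_pos: [530.5, -96.4, 72.5]
tcp_rot: [179.9, -0.0, 68.1]
ft_force: [-0.3, -0.0, -0.0]
finger_gap: 0.1
grip_force: 0.0
```

Run:
```python
from h import *
s=snapshot("side");cv2.imwrite("pics/s1.png",cv2.resize(s["frame"][210:360,200:400],None,fx=4,fy=4,interpolation=cv2.INTER_CUBIC));print(sense()["tool_pos"])
```

```text
[531.29784492 -96.6358431   73.36717993]
```

View pics/s1.png

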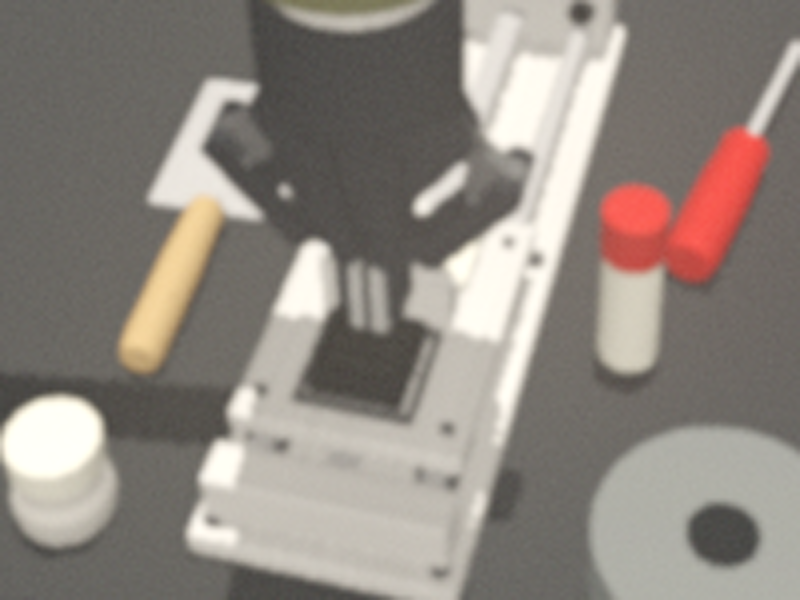

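The closed tips sit over the front half of the black button, at about (375,330) in the crop and just behind the fence. I'll press down and watch the force.

>>> apply_moves:
  series: "0 0 0.02 0 1; 0 0 0.017 0 1; 0 0 0.01 0 1; 0 0 0 0 1; 0 0 0 0 1"

```text
time: 4.32
tool_pos: [530.0, -96.4, 57.0]
tcp_rot: [180.0, -0.0, 68.0]
ft_force: [-0.4, -0.3, 1.9]
finger_gap: 0.1
grip_force: 0.9
```

>>> apply_moves:
  series: "0 0 0.01 0 1; 0 0 0.005 0 1; 0 0 0 0 1; 0 0 0 0 1"

```text
time: 4.65
tool_pos: [530.2, -96.4, 52.5]
tcp_rot: [180.0, -0.0, 68.0]
ft_force: [0.4, 0.3, 4.9]
finger_gap: -0.2
grip_force: 2.0
```

>>> apply_moves:
  series: "0 0 0.007 0 1; 0 0 0.003 0 1; 0 0 0 0 1; 0 0 0 0 1"

```text
time: 4.98
tool_pos: [530.2, -96.4, 50.0]
tcp_rot: [179.9, -0.0, 68.0]
ft_force: [-2.1, 0.1, 9.6]
finger_gap: -0.1
grip_force: 4.7
```

>>> apply_moves:
  series: "0 0 0.003 0 1; 0 0 0 0 1; 0.01 0 0 0 1; 0.01 0 0 0 1; 0.01 0 0 0 1"

```text
time: 5.4
tool_pos: [533.7, -88.2, 49.9]
tcp_rot: [179.9, 0.0, 68.0]
ft_force: [-4.9, -0.1, 16.4]
finger_gap: -0.1
grip_force: 8.1
```

>>> apply_moves:
  series: "0.01 0 0 0 1; 0.01 0 0 0 1; 0.01 0 0 0 1; 0.01 0 0 0 1; 0.01 0 0 0 1"

```text
time: 5.82
tool_pos: [539.5, -74.2, 49.9]
tcp_rot: [179.9, 0.0, 68.0]
ft_force: [-3.8, 0.7, 16.0]
finger_gap: -0.1
grip_force: 7.9
```

>>> apply_moves:
  series: "0.015 0 0 0 1; 0.015 0 0 0 1; 0.015 0 0 0 1; 0.015 0 0 0 1; 0.015 0 0 0 1"

```text
time: 6.23
tool_pos: [548.0, -53.2, 49.9]
tcp_rot: [179.9, -0.0, 68.0]
ft_force: [-3.2, -0.6, 15.1]
finger_gap: 0.2
grip_force: 7.5
```

>>> apply_moves:
  series: "0.015 0 0 0 1; 0.015 0 0 0 1; 0.015 0 0 0 1; 0.015 0 0 0 1; 0.015 0 0 0 1"

```text
time: 6.65
tool_pos: [556.6, -32.4, 49.9]
tcp_rot: [179.9, -0.0, 68.0]
ft_force: [-3.0, -0.9, 13.7]
finger_gap: -0.2
grip_force: 7.2
```

>>> apply_moves:
  series: "0.015 0 0 0 1; 0.015 0 0 0 1; 0.015 0 0 0 1; 0.015 0 0 0 1; 0.015 0 0 0 1"

```text
time: 7.07
tool_pos: [565.2, -11.5, 49.9]
tcp_rot: [179.9, -0.0, 68.0]
ft_force: [-1.9, -0.5, 13.7]
finger_gap: 0.0
grip_force: 6.8
```

>>> apply_moves:
  series: "0.015 0 0 0 1; 0.015 0 0 0 1; 0.015 0 0 0 1; 0.015 0 0 0 1; 0.015 0 0 0 1"

```text
time: 7.48
tool_pos: [573.7, 9.3, 49.9]
tcp_rot: [179.9, -0.0, 68.0]
ft_force: [-1.6, -1.0, 14.0]
finger_gap: -0.1
grip_force: 6.5
```

Run:
```python
from h import *
s=snapshot("side");cv2.imwrite("pics/s2.png",cv2.resize(s["frame"][160:360,200:440],None,fx=3,fy=3,interpolation=cv2.INTER_CUBIC));print(sense()["tool_pos"],sense()["ft_force"])
```

```text
[574.05330711  10.10480673  49.9994292 ] [-1.07697019  0.49453309 12.26960077]
```

View pics/s2.png

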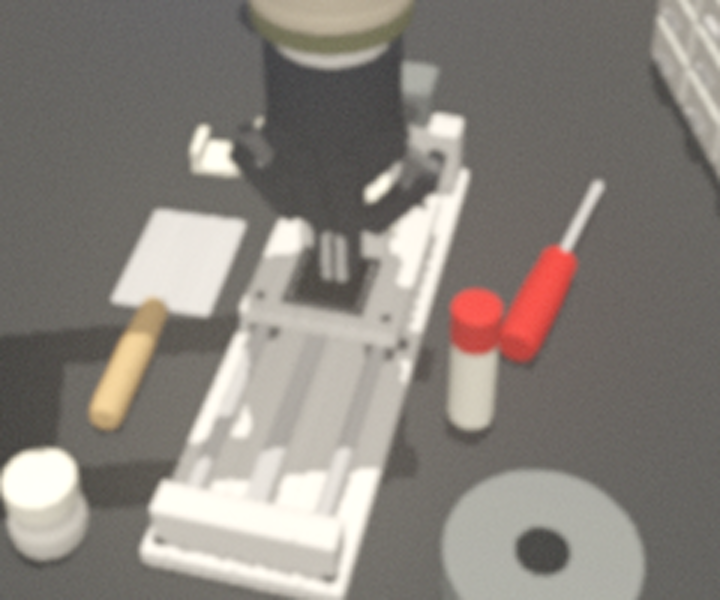

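The carriage is moving with the button and has about 45 mm left to go.

>>> apply_moves:
  series: "0.015 0 0 0 1; 0.015 0 0 0 1; 0.015 0 0 0 1; 0.015 0 0 0 1; 0.015 0 0 0 1"

```text
time: 7.95
tool_pos: [582.3, 30.2, 49.9]
tcp_rot: [179.8, -0.0, 68.0]
ft_force: [-1.8, -1.0, 13.2]
finger_gap: -0.1
grip_force: 6.2
```

>>> apply_moves:
  series: "0.01 0 0 0 1; 0.01 0 0 0 1; 0.01 0 0 0 1; 0.01 0 0 0 1; 0.01 0 0 0 1"

```text
time: 8.37
tool_pos: [587.9, 44.0, 50.0]
tcp_rot: [179.8, -0.0, 68.0]
ft_force: [-0.7, -1.9, 12.4]
finger_gap: -0.1
grip_force: 6.0
```

>>> apply_moves:
  series: "0.006 0 0 0 1; 0.006 0 0 0 1; 0.006 0 0 0 1; 0 0 0 0 1"

```text
time: 8.7
tool_pos: [589.4, 47.4, 49.9]
tcp_rot: [179.9, 0.1, 68.0]
ft_force: [-4.3, -8.4, 14.5]
finger_gap: 0.3
grip_force: 7.3
```

>>> apply_moves:
  series: "0.005 0 0 0 1; 0.005 0 0 0 1; 0 0 0 0 1; 0 0 0 0 1"

```text
time: 9.03
tool_pos: [590.5, 49.9, 49.9]
tcp_rot: [179.9, 0.1, 68.0]
ft_force: [-5.4, -9.7, 14.5]
finger_gap: -0.0
grip_force: 7.1
```

>>> apply_moves:
  series: "0.005 0 0 0 1; 0.005 0 0 0 1; 0 0 0 0 1; 0 0 0 0 1"

```text
time: 9.37
tool_pos: [591.7, 52.8, 49.9]
tcp_rot: [179.9, 0.1, 68.0]
ft_force: [-3.9, -8.4, 13.3]
finger_gap: -0.1
grip_force: 6.9
```

>>> apply_moves:
  series: "0.005 0 0 0 1; 0.005 0 0 0 1; 0 0 0 0 1; 0 0 0 0 1"

```text
time: 9.7
tool_pos: [592.1, 53.9, 49.9]
tcp_rot: [179.9, 0.3, 68.0]
ft_force: [-8.2, -16.0, 16.8]
finger_gap: -0.0
grip_force: 11.9
```

Run:
```python
from h import *
s=snapshot("side");cv2.imwrite("pics/s3.png",cv2.resize(s["frame"][170:320,230:390],None,fx=4,fy=4,interpolation=cv2.INTER_CUBIC));print(sense()["tool_pos"],sense()["ft_force"])
```

```text
[592.1004025   53.90230542  49.85345554] [ -8.72988531 -17.08152238  17.05642961]
```

View pics/s3.png

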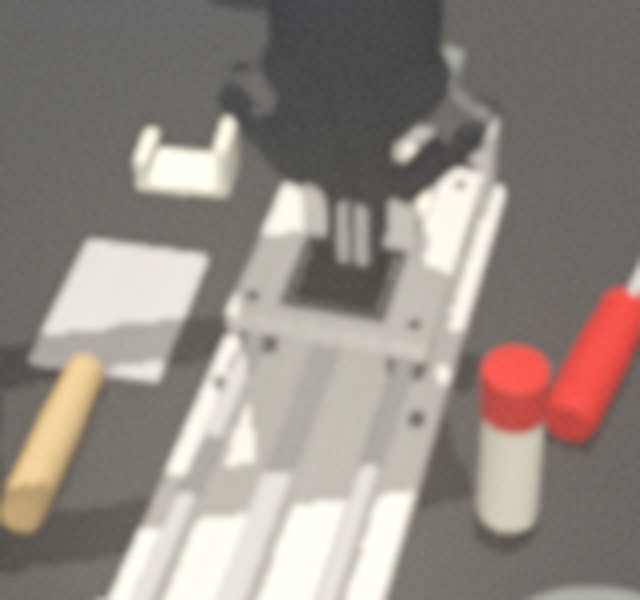

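>>> apply_moves:
  series: "0.004 0 0 0 1; 0 0 0 0 1; 0 0 0 0 1"

```text
time: 10.0
tool_pos: [592.1, 54.0, 49.9]
tcp_rot: [179.9, 0.4, 67.9]
ft_force: [-11.4, -22.3, 19.4]
finger_gap: -0.0
grip_force: 14.8
```

Run:
```python
from h import *
yw=np.radians(68);Y=np.array([np.cos(yw),np.sin(yw)]);X=np.array([Y[1],-Y[0]])
for n in("top","side"):
  s=snapshot(n);np.savez(f"{n}1.npz",**s);
  for t,S in (("before",dict(np.load(f"{n}0.npz"))),("now",s)):
    w=cloud(S);q=w[...,:2]-[566.4,1.8];x=q@X;y=q@Y;z=w[...,2]
    for a,b in((-44,-32),(32,44)):
        m=(x>a)&(x<b)&(z>34)&(z<50)&(y>-153)&(y<135)
        h,_=np.histogram(y[m],np.arange(-152,150,4)); 
        on=np.where(h>=2)[0]
        print(n,t,a,"deck y", -152+4*on.min() if len(on) else None,-152+4*on.max()+4 if len(on) else None, np.percentile(y[m],[1,99]).round(1) if len(on) else "")
print(sense()["tool_pos"],sense()["ft_force"])
```

```text
top before -44 deck y -152 -12 [-151.   -10.6]
top before 32 deck y -144 -12 [-143.9  -13.4]
top now -44 deck y -152 136 [-148.2  133.9]
top now 32 deck y -152 124 [-152.9  122.3]
side before -44 deck y -148 -12 [-144.4  -15.7]
side before 32 deck y -148 -12 [-144.7  -16.1]
side now -44 deck y 8 108 [  8.  101.8]
side now 32 deck y 4 136 [  8.3 133.4]
[592.0727337   53.92186437  49.8172701 ] [-10.11780103 -20.32252259  19.7904185 ]
```

Run:
```python
from h import *
yw=np.radians(68);Y=np.array([np.cos(yw),np.sin(yw)]);X=np.array([Y[1],-Y[0]])
s=dict(np.load("side0.npz"))
def P(u,v,z=44): q=ray(s,u,v,z)[:2]-[566.4,1.8]; return np.array([q@X,q@Y])
a=P(265-.4,306.8-.4),P(311.8-.4,317-.4);b=P(293-.4,243.8-.4),P(333.5-.4,250.5-.4)
print(a,b,b[0]-a[0],b[1]-a[1])
t=dict(np.load("top1.npz"))["frame"];t0=dict(np.load("top0.npz"))["frame"]
cc=np.vstack([cv2.resize(q[165:265,295:455],None,fx=3.7*1.2*.66,fy=3.7*1.2*.66,interpolation=cv2.INTER_CUBIC) for q in (t0,t)]);print(cc.shape)
cv2.imwrite("pics/t2.png",cc)
```

```text
(array([ -39.18123966, -128.34620385]), array([  39.51667402, -129.74753201])) (array([-37.81474954,  24.61957446]), array([39.97002769, 25.06060533])) [  1.36649012 152.96577831] [  0.45335367 154.80813734]
(586, 469, 3)
```

View pics/t2.png

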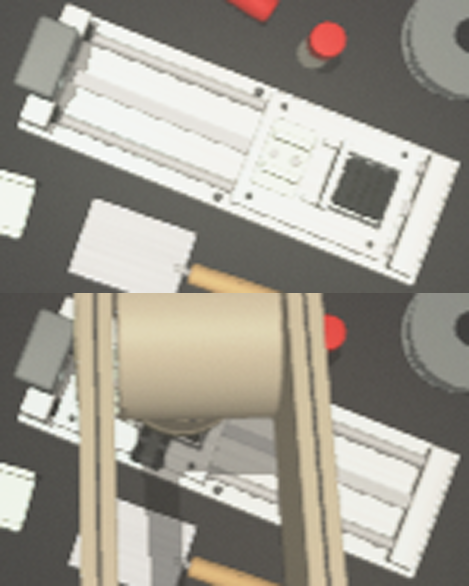

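Travel is about 154 mm. By the plate's corner rays the carriage started at about 6 mm, so it should now be at 160. The force also rises with no further motion, so it's hard against the stop. I'll keep a light push while I lift, so the button comes up there.

>>> apply_moves:
  series: "-0.004 0 0 0 1; 0 0 -0.01 0 1; 0 0 -0.015 0 1; 0 0 -0.015 0 1; 0 0 0 0 1"

```text
time: 10.52
tool_pos: [589.6, 54.9, 58.7]
tcp_rot: [-179.8, 0.3, 68.0]
ft_force: [-7.0, -12.1, 3.3]
finger_gap: 0.1
grip_force: 6.7
```

>>> apply_moves:
  series: "-0.01 0 -0.02 0 1; -0.01 0 -0.04 0 1; 0 0 -0.1 0 1; 0 0 -0.13 0 1; 0 0 -0.13 0 1"

```text
time: 10.93
tool_pos: [588.6, 52.1, 187.3]
tcp_rot: [-179.9, 0.0, 68.0]
ft_force: [1.3, 0.3, -0.2]
finger_gap: 0.2
grip_force: 0.0
```

>>> apply_moves:
  series: "-0.1 0 -0.1 0 1; -0.12 0 0 0 1; -0.12 0 0 0 1; -0.12 0 0 0 1; -0.12 0 0 0 1"

```text
time: 11.35
tool_pos: [524.1, -109.9, 217.1]
tcp_rot: [179.9, -0.0, 68.1]
ft_force: [1.0, -0.9, -0.1]
finger_gap: 0.1
grip_force: 0.0
```

>>> apply_moves:
  series: "-0.12 0 0 0 1; -0.12 0 0 0 1; -0.12 0 0 0 1; 0 0 0 0 1; 0 0 0 0 1"

```text
time: 11.77
tool_pos: [483.7, -210.5, 216.7]
tcp_rot: [179.9, -0.0, 67.8]
ft_force: [-0.3, 0.1, 0.4]
finger_gap: 0.0
grip_force: 0.0
```

Run:
```python
from h import *
s=snapshot("top");np.savez("top2.npz",**s);t=snapshot("side");np.savez("side2.npz",**t)
a=cv2.resize(s["frame"][155:275,290:470],(600,400),interpolation=cv2.INTER_CUBIC)
cv2.imwrite("pics/f.png",a);print(sense()["tool_pos"],sense()["ft_force"])
```

```text
[ 484.54138537 -208.48246925  216.3270598 ] [0.22966587 0.31026832 0.04128783]
```

View pics/f.png

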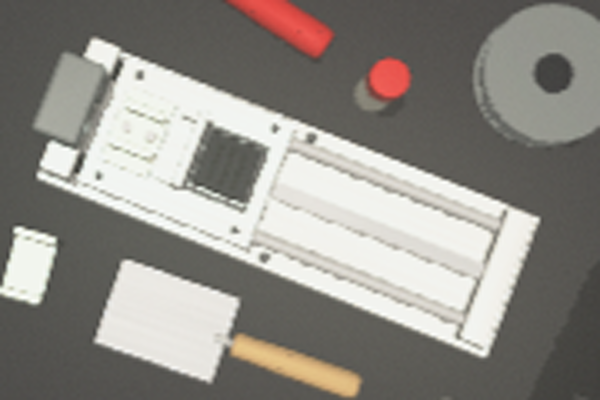

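The carriage's leading edge meets the stop block at about (85,130), with the button at (228,165). I'll check the distance travelled and the button height.

Run:
```python
from h import *
yw=np.radians(68);Y=np.array([np.cos(yw),np.sin(yw)]);p=[]
for i,(u0,v0) in((0,(420,229)),(2,(358,204))):
    s=dict(np.load(f"top{i}.npz"));g=s["frame"].max(-1);v,u=np.mgrid[:400,:640]
    b=((abs(u-u0)<15)&(abs(v-v0)<15)&(g<110)).astype(np.uint8);n,l,st,c=cv2.connectedComponentsWithStats(b);k=1+np.argmax(st[1:,4])
    q=ray(s,*c[k],58);p.append(q);print(st[k],q,np.median(cloud(s)[...,2][l==k]))
print((p[1]-p[0])[:2]@Y)
```

```text
[409 219  22  21 299] [526.17325309 -99.57099834  58.        ] nan
[346 194  22  21 287] [584.64280114  42.78977987  58.        ] nan
153.89769329543083
```

```bash
python3 -c "
from h import *
print(hand_in())"
```

```text
the job is handed in; nothing more can be done
None
```

The job is handed in: I held the lock button down and pushed the carriage about 154 mm until it was hard against the end stop. I then lifted off with a light push still on, and the arm is clear. The carriage sits about where the end stop should put it, but the button's return and the lock are inferred from the lift, not measured.

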